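Find the sound rubber stopper by feel and close the bottle with it

TASK

Two of the three rubber stoppers have perished and gone hard; only one is still springy. Squeeze them between the fingers to find out which and put the two hard ones into the copper measure in front of you for scrap; only then, so that no hard one is ever forced into the glass, press the springy one fully home in the mouth of the open brown bottle with the paper band, its shoulder down on the lip. Squeeze and press gently, leave the bottle standing where it is, and do not disturb the corks, the brass weight and the salve tin.

Things in the scene. Friction and masses are not known exactly. Their poses are not given: they have to be found in the camera images.
- stopper_a_mid (a point): One of three like stoppers of plain dark rubber, 48 mm high, upright on the narrow end. Lower 16 mm: tapered plug, 21 mm across at the foot, 28 mm at its top; then a shoulder and a round head 35.5 mm across, 32 mm high. Point: on the axis, half-way up, 8 mm above the shoulder; z along the axis to the head. Grip the head's upper 15 mm, so the fingers stay clear of the bottle's lip.
- stopper_b_mid (a point): Second stopper, same size, look and point. Which one is sound differs each time. The sound one is springy whichever way it is pinched: squeezed across the head with 20 N it gives 3.5 to 7 mm in all and comes to its stop, its plug narrows with it, and it springs back. A perished one gives under 2 mm.
- stopper_c_mid (a point): Third stopper, same size, look and point as the other two; one of the three is sound, two are perished.
- bottle_mouth (a point): Centre of the mouth, at the top of the lip, of a loose open brown glass bottle with a paper band, 0.55 kg, 106 mm high, 68 mm across; z up its axis. Neck 35 mm across, bore 24 mm wide, 25 mm deep: a springy plug enters while the head is squeezed and grips when let go; a hard one jams 6 mm or more short of home. Home, a stopper's point stands 8 mm above this one. Seating takes under 15 N; more than 45 N breaks the bottle.
- measure_mid (a point): Copper measure for the scrap: a loose open round cup, 93 mm across, 36 mm high with a 2 mm floor and wall about 4 mm, and a strap handle on one side. Point: on its axis, 18 mm above the table. Room for two stoppers side by side.
- cork: Bystander: large tapered cork, 42 mm across, 26 mm high. Origin at the centre of its underside.
- small_cork: Bystander: small cork, 24 mm across, 24 mm high. Origin at the centre of its underside.
- weight: Bystander: brass weight with a knob, 27 mm across, 30 mm high. Origin at the centre of its underside.
- salve: Bystander: closed round salve tin, 55 mm across, 22 mm high. Origin at the centre of its underside.
Mind the look-alikes: they are no part of the job. What is shaped like the part that bears stopper_a_mid but purple or red is not meant.

How it is judged:
On the way, in this order (a step that is already met when the one before it is completed fails the run):
1. a stopper is squeezed between the fingers ((contact force between the fingers and stopper_a above 6 N or contact force between the fingers and stopper_b above 6 N or contact force between the fingers and stopper_c above 6 N)), for 0.1 s.
2. the two hard stoppers lie in the copper measure, let go, while the third is not yet in the bottle ((((horizontal distance between stopper_b_mid and measure_mid below 0.045 m and height (world z) of stopper_b_mid below 0.06 m) and (horizontal distance between stopper_c_mid and measure_mid below 0.045 m and height (world z) of stopper_c_mid below 0.06 m) and contact force between the fingers and stopper_b below 0.1 N and contact force between the fingers and stopper_c below 0.1 N and distance between stopper_a_mid and bottle_mouth above 0.03 m and not (horizontal distance between stopper_a_mid and measure_mid below 0.045 m and height (world z) of stopper_a_mid below 0.06 m)) or ((horizontal distance between stopper_a_mid and measure_mid below 0.045 m and height (world z) of stopper_a_mid below 0.06 m) and (horizontal distance between stopper_c_mid and measure_mid below 0.045 m and height (world z) of stopper_c_mid below 0.06 m) and contact force between the fingers and stopper_a below 0.1 N and contact force between the fingers and stopper_c below 0.1 N and distance between stopper_b_mid and bottle_mouth above 0.03 m and not (horizontal distance between stopper_b_mid and measure_mid below 0.045 m and height (world z) of stopper_b_mid below 0.06 m)) or ((horizontal distance between stopper_a_mid and measure_mid below 0.045 m and height (world z) of stopper_a_mid below 0.06 m) and (horizontal distance between stopper_b_mid and measure_mid below 0.045 m and height (world z) of stopper_b_mid below 0.06 m) and contact force between the fingers and stopper_a below 0.1 N and contact force between the fingers and stopper_b below 0.1 N and distance between stopper_c_mid and bottle_mouth above 0.03 m and not (horizontal distance between stopper_c_mid and measure_mid below 0.045 m and height (world z) of stopper_c_mid below 0.06 m)))), for 0.2 s.
At the end, for the whole second after the job is handed in: One stopper sits in the bottle's mouth, upright within 0.12 rad, within 4 mm of its centre and with its shoulder within 2.5 mm of the lip; the other two lie in the copper measure (centres within 45 mm of its axis and under 60 mm above the table); bottle and measure stand upright ((((horizontal distance between stopper_a_mid and bottle_mouth below 0.004 m and z of stopper_a_mid in the frame of bottle_mouth below 0.0105 m and angle between the z axis of stopper_a and the z axis of bottle_mouth, either way round below 0.12 rad) and (horizontal distance between stopper_b_mid and measure_mid below 0.045 m and height (world z) of stopper_b_mid below 0.06 m) and (horizontal distance between stopper_c_mid and measure_mid below 0.045 m and height (world z) of stopper_c_mid below 0.06 m)) or ((horizontal distance between stopper_b_mid and bottle_mouth below 0.004 m and z of stopper_b_mid in the frame of bottle_mouth below 0.0105 m and angle between the z axis of stopper_b and the z axis of bottle_mouth, either way round below 0.12 rad) and (horizontal distance between stopper_a_mid and measure_mid below 0.045 m and height (world z) of stopper_a_mid below 0.06 m) and (horizontal distance between stopper_c_mid and measure_mid below 0.045 m and height (world z) of stopper_c_mid below 0.06 m)) or ((horizontal distance between stopper_c_mid and bottle_mouth below 0.004 m and z of stopper_c_mid in the frame of bottle_mouth below 0.0105 m and angle between the z axis of stopper_c and the z axis of bottle_mouth, either way round below 0.12 rad) and (horizontal distance between stopper_a_mid and measure_mid below 0.045 m and height (world z) of stopper_a_mid below 0.06 m) and (horizontal distance between stopper_b_mid and measure_mid below 0.045 m and height (world z) of stopper_b_mid below 0.06 m))) and angle between bottle_mouth's own z axis and vertical below 0.05 rad and angle between measure_mid's own z axis and vertical below 0.1 rad); the robot touches nothing.
It fails at once if a stopper is pressed on the bottle while the other two are not both in the measure ((contact force between stopper_a and bottle above 1 N and not ((horizontal distance between stopper_b_mid and measure_mid below 0.045 m and height (world z) of stopper_b_mid below 0.06 m) and (horizontal distance between stopper_c_mid and measure_mid below 0.045 m and height (world z) of stopper_c_mid below 0.06 m))) or (contact force between stopper_b and bottle above 1 N and not ((horizontal distance between stopper_a_mid and measure_mid below 0.045 m and height (world z) of stopper_a_mid below 0.06 m) and (horizontal distance between stopper_c_mid and measure_mid below 0.045 m and height (world z) of stopper_c_mid below 0.06 m))) or (contact force between stopper_c and bottle above 1 N and not ((horizontal distance between stopper_a_mid and measure_mid below 0.045 m and height (world z) of stopper_a_mid below 0.06 m) and (horizontal distance between stopper_b_mid and measure_mid below 0.045 m and height (world z) of stopper_b_mid below 0.06 m)))).
It fails at once if the bottle is pressed with more than 45 N (contact force between any of stopper_a, stopper_b, stopper_c, the fingers and bottle above 45 N).
It fails at once if a stopper is squeezed with more than 60 N by each finger (120 N in all) (contact force between the fingers and stopper_a above 120 N or contact force between the fingers and stopper_b above 120 N or contact force between the fingers and stopper_c above 120 N).
It fails at once if the bottle is tipped or pushed more than 40 mm away (angle between bottle_mouth's own z axis and vertical above 0.2 rad or distance of bottle_mouth from where it was at the start of the episode above 0.04 m).
It fails at once if a bystander is moved by more than 20 mm (distance of any of cork, small_cork, weight, salve from where it was at the start of the episode above 0.02 m).
It also fails if it takes over 72 s, if anything falls off the work surface, if the arm or the gripper's body presses on something with over 40 N, if the wrist force passes 120 N, or if a joint passes its speed limit or range.

ROBOT

A 6-joint arm with a two-finger parallel gripper is mounted at the origin on a cart in front of the work surface, level with it; the furniture and walls round the work are solid. World frame = base frame: x ahead of the robot, y to its left, z up, the work surface at z = 0. Lengths are in m, angles in rad, forces in N, time in s.
With the tool pointing down it reaches from about 0.35 to 0.775 m from the base axis. Payload 7.3 kg.
Tool frame: the origin (TCP) lies midway between the tips of the shut fingers; the grasp point (between the pads) lies 19 mm behind it (robot.grip_depth is the z of the grasp point in the tool frame, in m); z points along the fingers, y is the line along which they close (so a half turn about z gives the same grasp; the last joint's range is limited). The gripper opens to 92 mm and grips with 3 to 60 N. Pads are 19 mm wide; open, the fingers measure 130 mm over their backs; the gripper's body (75 mm by 190 mm) begins 47 mm behind the grasp point.
Start: joints at [1.014, 0.342, 1.524, -0, 1.275, -0.146], TCP at [0.21, 0.481, 0.227] pointing down, gripper open.
Joint ranges: [-2.53, 2.53], [-0.77, 2.02], [0.04, 2.7], [-1, 4.14], [0.28, 2.66], [-3.11, 3.11]. Speed limits (rad/s): [2.57, 2.57, 3.14, 3.14, 3.14, 3.14].

INTERFACE

Orientations are given as [roll, pitch, yaw] about the fixed x, y, z axes, in that order (R = Rz(yaw) Ry(pitch) Rx(roll)).
In Python, from cell import robot, viewer gives the robot as it stands.
- The arm moves only by the tool step_arm, never from a script. Its argument "increments" is a list of rows, each an object with "delta_pos": the shift along the tool's x, y, z in cm, a list of three; "dr": the turn, a rotation vector about the tool's x, y, z in degrees, a list of three; "fingers": the closure, from -1 (fully open) to 1 (shut), so that 0 is half open. In form: [{"delta_pos": [tx, ty, tz], "dr": [wx, wy, wz], "fingers": fingers}, ...]. A call has exactly 5 rows; each row is the pose to reach, as a shift and turn from the pose commanded when the call began, along the tool's axes at that moment; what a row does not reach only later rows make up. A row lasts 1/8 s, in which the tool goes at most 62.5 mm and 10.7 degrees, less where a joint would pass 70% of its speed; a pose out of reach is approached as far as the arm can. A call with a gripper value outside its range is refused whole. The fingers move at their own pace and stop on an object; "newtons" is the grip in N (left out, the last holds). Time passes only in rows, so rows that repeat a pose let the fingers close, or fill a call up. It gives the time, the measured TCP pose, the force, the opening and the grip force at its end, in the units of the state.
- robot.observe(): the state, without advancing time (a new reading comes with each control period).
- viewer.read_camera(name): name is "scene" or "side" or "wrist"; returns the picture (400x640x3 uint8, red, green, blue); there is no depth.
- viewer.camera_params(name): a dict with "K" (3x3 intrinsics, pixels), "T" (4x4, takes a point from camera to world coordinates). Camera axes: x right, y down, z forward; pixel columns grow to the right and rows downward; lengths in m; the calibration is good to about 2 mm. A picture is of the moment at which its call begins: read the wrist's pose just before it. camera_params takes no time and is no camera call; for the wrist camera it gives the pose at the moment of the call.
- robot.hand_in(): hands the job in; it is judged then, once.
The state is a dict: "time": time; "qpos": joint angles; "qvel": joint speeds; "joint_efforts": joint torques, N m; "tool_pos": TCP position; "tool_rot": TCP orientation; "contact_force": force on the tool from outside, world axes, zero at the start; "torque": the same for the moment, N m; "opening": finger opening in m; "grip_force": force on a finger pad.
Only numpy, scipy, OpenCV 4.12 (cv2) and the standard library are available. Lean on these libraries where they do the work, as an engineer would, in place of code of your own. Each camera call takes 0.05 s, during which the arm holds its last target. There are 200 camera calls.

## Working session

There is one attempt and no reset: what is moved stays moved. The work goes in short steps, Python scripts to look and compute and a tool call to move; the robot and the scene stay as the last step left them, time stands still between calls to the robot, and variables do not carry over. Pictures are saved under pics/ and viewed, at most 10 in all, crops included, and the job is handed in when it is done.

Besides the shell and the picture viewer there is one more tool, called after "Emit:" as name(argument=value, ...) on one line, values as JSON. step_arm: Moves the arm, as the interface text tells. Its arguments: {"type":"object","properties":{"increments":{"type":"array"},"newtons":{"type":"number"}},"required":["increments"]}

```bash
mkdir -p pics; ls; python3 - <<'E'
from cell import robot, viewer
import cv2,numpy as np
ims=[]
for n in ["scene","side"]:
    im=viewer.read_camera(n)[:,:,::-1]; cv2.imwrite(f"pics/{n}0.png",im); p=viewer.camera_params(n); print(n,p["K"].round(1).tolist(),p["T"].round(3).tolist())
s=robot.observe(); print(s)
E
```

```text
pics
scene [[501.1, 0.0, 323.9], [0.0, 501.1, 192.7], [0.0, 0.0, 1.0]] [[-0.702, -0.385, 0.6, -0.188], [-0.712, 0.353, -0.607, 0.728], [0.022, -0.853, -0.522, 0.7], [0.0, 0.0, 0.0, 1.0]]
side [[430.3, 0.0, 311.9], [0.0, 430.3, 196.6], [0.0, 0.0, 1.0]] [[-0.925, -0.25, 0.285, 0.196], [-0.379, 0.611, -0.695, 0.852], [-0.0, -0.751, -0.661, 0.87], [0.0, 0.0, 0.0, 1.0]]
{'time': 0.1, 'qpos': array([ 1.01402609e+00,  3.42647912e-01,  1.52489460e+00, -2.76122902e-05,
        1.27539227e+00, -1.46010490e-01]), 'qvel': array([ 0.00124364, -0.00060949, -0.00412985,  0.00114074,  0.00122012,
        0.00179421]), 'joint_efforts': array([ 7.83170217e-04, -4.32006848e+01, -2.44694746e+01,  7.17415893e-02,
        5.27692284e-02, -4.51823053e-05]), 'tool_pos': array([0.20944131, 0.48103256, 0.22612651]), 'tool_rot': array([-3.14026097e+00, -1.69144658e-04,  2.73084085e+00]), 'contact_force': array([ 0.02431362, -0.00674145,  0.60167218]), 'torque': array([0.00280291, 0.02174693, 0.01130563]), 'grip_force': 0.0, 'opening': 0.09169614475262097}
```

View pics/scene0.png

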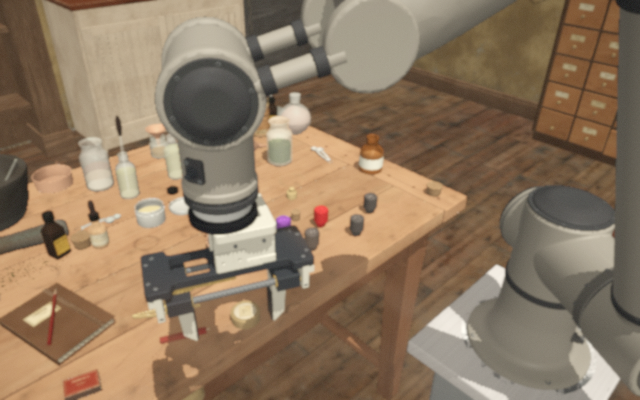

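View pics/side0.png

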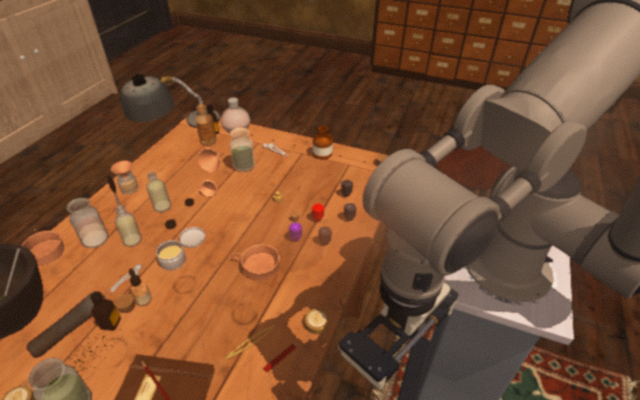

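The scene view shows three dark stoppers at about (312,238), (357,225) and (370,203). In the side view they are at (325,235), (350,211) and (347,187). The red (317,212) and purple (295,231) ones are look-alikes. The brown bottle with the paper band is at side (322,142), and the copper measure with its strap handle is at (260,260). I'll confirm in an enlarged crop and measure.

```bash
cat > h.py <<'E'
from cell import robot, viewer
import cv2,numpy as np
def ray(P,u,v):
    d=P["T"][:3,:3]@np.linalg.solve(P["K"],[u,v,1.]); return P["T"][:3,3],d
def onz(P,u,v,z):
    o,d=ray(P,u,v); return o+d*(z-o[2])/d[2]
def proj(P,p):
    c=P["T"][:3,:3].T@(np.array(p)-P["T"][:3,3]); q=P["K"]@c; return q[:2]/q[2]
E
python3 - <<'E'
from h import *
P=viewer.camera_params("side"); S=viewer.camera_params("scene")
im=cv2.imread("pics/side0.png"); 
cv2.imwrite("pics/crop1.png",cv2.resize(im[120:290,150:400],None,fx=3.2,fy=3.2,interpolation=cv2.INTER_CUBIC)[:600,:800])
for n,u,v,z in [("st1",325,235,.024),("st2",350,211,.024),("st3",347,187,.024),("bot",322,128,.106),("meas",260,260,.018),("red",317,212,.024),("purple",295,231,.024),("wt",278,197,.012),("scork",295,217,.012),("cork",316,320,.013)]:
    p=onz(P,u,v,z); print(n,p.round(3), np.hypot(*p[:2]).round(3),"scene",proj(S,p).round(0))
E
```

```text
st1 [0.469 0.094 0.024] 0.478 scene [313. 237.]
st2 [ 0.436 -0.021  0.024] 0.437 scene [358. 223.]
st3 [ 0.478 -0.12   0.024] 0.493 scene [372. 201.]
bot [ 0.624 -0.28   0.106] 0.684 scene [372. 135.]
meas [0.593 0.234 0.018] 0.638 scene [229. 240.]
red [0.522 0.018 0.024] 0.522 scene [321. 215.]
purple [0.55  0.111 0.024] 0.561 scene [284. 225.]
wt [ 0.66  -0.01   0.012] 0.66 scene [292. 193.]
scork [0.577 0.05  0.012] 0.579 scene [296. 214.]
cork [0.396 0.34  0.013] 0.522 scene [245. 312.]
```

View pics/crop1.png

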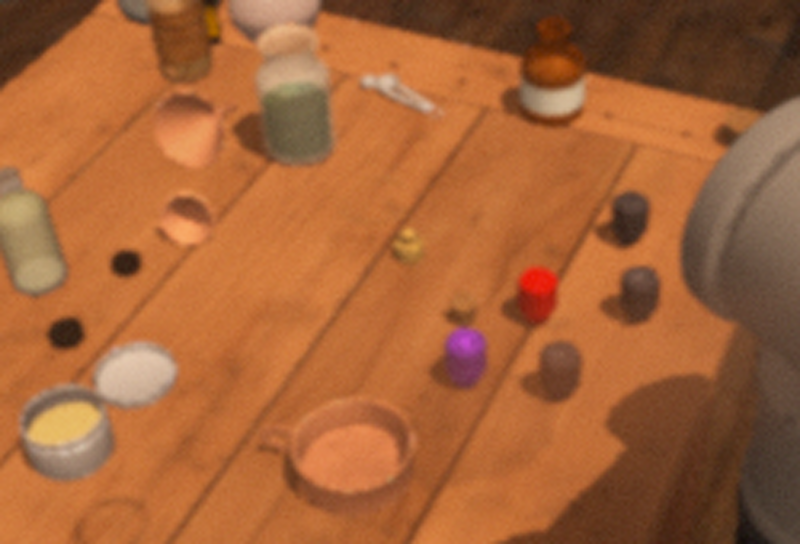

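Crop: the three dark rubber stoppers are the ones at (630,217), (640,293) and (560,368) in the crop, since red and purple don't match the description. The bottle with the white band is at (552,75). The shallow copper measure with its handle is at (350,450), about 93 mm across, whereas the other copper cups lie further off and are smaller. I'm setting out.

Emit:
step_arm(increments=[{"delta_pos":[-4,-3,0],"dr":[0,0,-5],"fingers":-0.2},{"delta_pos":[-9,-7,0],"dr":[0,0,-11],"fingers":-0.2},{"delta_pos":[-14,-10.5,0],"dr":[0,0,-17],"fingers":-0.2},{"delta_pos":[-18.5,-14,0],"dr":[0,0,-23.5],"fingers":-0.2},{"delta_pos":[-22,-17,0],"dr":[0,0,-23.5],"fingers":-0.2}], newtons=20)

```text
time: 0.72
tool_pos: [0.3441, 0.2357, 0.2266]
tool_rot: [-3.141, -0.0, 3.141]
contact_force: [1.0, -0.7, 0.6]
opening: 0.0555
grip_force: 0.0
```

Emit:
step_arm(increments=[{"delta_pos":[-2,-4,0],"dr":[0,0,0],"fingers":-0.2},{"delta_pos":[-4.5,-9.5,0],"dr":[0,0,0],"fingers":-0.2},{"delta_pos":[-7,-15,0],"dr":[0,0,0],"fingers":-0.2},{"delta_pos":[-9,-19,0],"dr":[0,0,0],"fingers":-0.2},{"delta_pos":[-9.6,-20.6,0],"dr":[0,0,0],"fingers":-0.2}])

```text
time: 1.35
tool_pos: [0.4399, 0.0297, 0.2264]
tool_rot: [3.141, -0.001, 3.138]
contact_force: [-1.0, 0.3, 0.6]
opening: 0.0551
grip_force: 0.0
```

```bash
python3 - <<'E'
from h import *
W=viewer.camera_params("wrist"); a=viewer.read_camera("wrist")[:,:,::-1]
cv2.imwrite("pics/w1.png",a); np.savez("w1.npz",**W); print(W["T"].round(3).tolist())
for n,p in dict(st1=(.469,.094,.048),st2=(.436,-.021,.048),st3=(.478,-.12,.048)).items(): print(n,proj(W,p).round())
c=viewer.read_camera("side")[:,:,::-1]; cv2.imwrite("pics/side1.png",c)
d=viewer.read_camera("scene")[:,:,::-1]; cv2.imwrite("pics/scene1.png",d)
S=viewer.camera_params("scene"); print("cork?",onz(S,433,190,.013)); print(robot.observe()["tool_pos"])
E
```

```text
[[0.004, 0.952, 0.306, 0.356], [1.0, -0.004, -0.001, 0.031], [-0.0, 0.306, -0.952, 0.384], [0.0, 0.0, 0.0, 1.0]]
st1 [376. 206.]
st2 [270. 177.]
st3 [184. 214.]
cork? [ 0.41413773 -0.29698693  0.013     ]
[0.43886538 0.03186063 0.22638647]
```

View pics/w1.png

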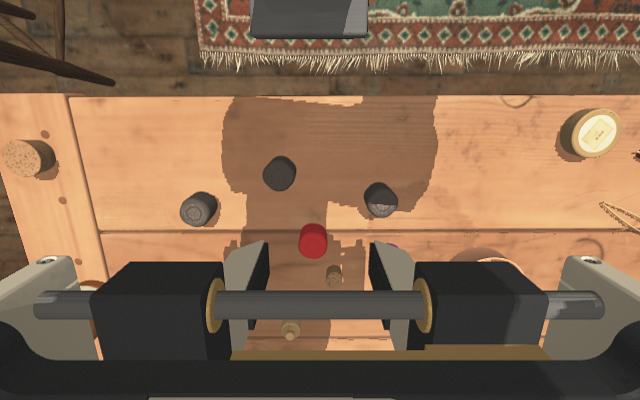

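The wrist view shows the three stoppers at (280,173), (198,208) and (381,200). The salve tin is at (595,133) and the big cork at (28,157).

```bash
python3 - <<'E'
from h import *
W=dict(np.load("w1.npz")); a=cv2.imread("pics/w1.png").astype(int)
sp=a.max(2)-a.min(2); m=((sp<28)&(a.max(2)<125)).astype(np.uint8)
m=cv2.morphologyEx(m,cv2.MORPH_OPEN,np.ones((3,3)));m=cv2.morphologyEx(m,cv2.MORPH_CLOSE,np.ones((7,7)))
n,l,st,c=cv2.connectedComponentsWithStats(m)
for i in range(1,n):
    if 300<st[i,4]<3000 and 140<c[i][1]<235: print(st[i],c[i].round(1),onz(W,*c[i],.028).round(4))
# side: measure and bottle
P=viewer.camera_params("side");S=viewer.camera_params("scene")
d=cv2.imread("pics/scene1.png"); s=cv2.imread("pics/side1.png")
A=cv2.resize(d[120:230,200:400],None,fx=4,fy=4,interpolation=cv2.INTER_CUBIC)[:,:800]
cv2.imwrite("pics/mb.png",np.vstack([cv2.resize(s[115:295,215:355],None,fx=3,fy=3,interpolation=cv2.INTER_CUBIC)]))
E
```

```text
[263 156  33  35 863] [279.3 173.3] [ 0.4363 -0.0138  0.028 ]
[364 183  34  34 713] [380.1 197.5] [0.4656 0.1025 0.028 ]
[181 192  36  34 637] [200.3 206.2] [ 0.4755 -0.1083  0.028 ]
```

View pics/mb.png

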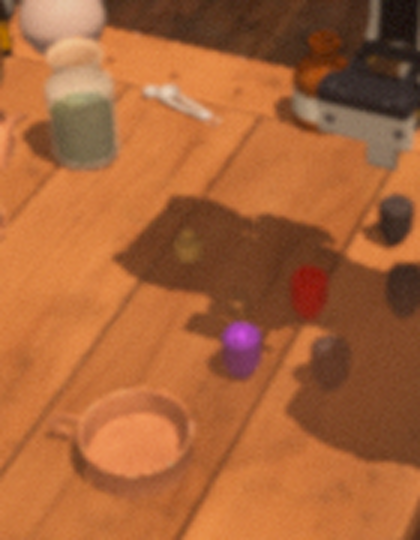

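Emit:
step_arm(increments=[{"delta_pos":[-0.6,1.5,2],"dr":[0,0,0],"fingers":-0.2},{"delta_pos":[-1.3,3.6,5],"dr":[0,0,0],"fingers":-0.2},{"delta_pos":[-2,5.5,9],"dr":[0,0,0],"fingers":-0.2},{"delta_pos":[-2.6,7,12.5],"dr":[0,0,0],"fingers":-0.2},{"delta_pos":[-2.6,7.1,13],"dr":[0,0,0],"fingers":-0.2}])

```text
time: 2.12
tool_pos: [0.4632, 0.1047, 0.095]
tool_rot: [3.141, -0.005, -3.139]
contact_force: [-0.2, 0.5, -0.2]
opening: 0.0551
grip_force: 0.0
```

```bash
cat > look.py <<'E'
from h import *
import sys
W=viewer.camera_params("wrist"); a=viewer.read_camera("wrist")[:,:,::-1]
cv2.imwrite(f"pics/{sys.argv[1]}.png",a); np.savez(sys.argv[1]+".npz",**W)
s=robot.observe(); t=s["tool_pos"]; print(s["time"],t.round(4),"tcp px",proj(W,t).round(), "48mm under",proj(W,[t[0],t[1],.048]).round())
a=a.astype(int); m=((a.max(2)-a.min(2)<28)&(a.max(2)<125)).astype(np.uint8)
m=cv2.morphologyEx(m,cv2.MORPH_OPEN,np.ones((3,3)));m=cv2.morphologyEx(m,cv2.MORPH_CLOSE,np.ones((9,9)))
n,l,st,c=cv2.connectedComponentsWithStats(m)
for i in range(1,n):
    if 300<st[i,4]<20000:
        x,y,w,h=st[i,:4]; print(st[i],onz(W,x+w/2,y+h/2,.028).round(4))
E
python3 look.py w2
```

```text
2.175 [0.4638 0.104  0.0958] tcp px [315. 261.] 48mm under [316. 228.]
[ 212    0  141   32 2823] [0.33   0.0831 0.028 ]
[  0   9  42  29 344] [ 0.3346 -0.0812  0.028 ]
[145  46  27  15 317] [0.3516 0.0025 0.028 ]
[ 117  154   69   56 2823] [ 0.4368 -0.0152  0.028 ]
[ 289  195   50   57 2179] [0.4687 0.1025 0.028 ]
```

View pics/w2.png

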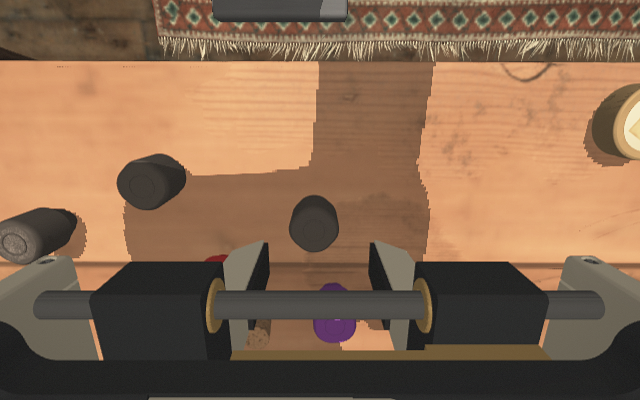

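The close view shows stopper 1's head centred at (314,227), right under the TCP. I'm descending to squeeze it.

Emit:
step_arm(increments=[{"delta_pos":[0,0.1,2],"dr":[0,0,0],"fingers":-0.2},{"delta_pos":[0,0.2,4.5],"dr":[0,0,0],"fingers":-0.2},{"delta_pos":[0,0.2,6],"dr":[0,0,0],"fingers":-0.2},{"delta_pos":[0,0.2,6.2],"dr":[0,0,0],"fingers":-0.2},{"delta_pos":[0,0.2,6.2],"dr":[0,0,0],"fingers":1}])

```text
time: 2.8
tool_pos: [0.466, 0.1046, 0.036]
tool_rot: [3.141, 0.002, 3.141]
contact_force: [-0.1, -0.4, -0.1]
opening: 0.0491
grip_force: 0.0
```

Emit:
step_arm(increments=[{"delta_pos":[0,0,0],"dr":[0,0,0],"fingers":1},{"delta_pos":[0,0,0],"dr":[0,0,0],"fingers":1},{"delta_pos":[0,0,0],"dr":[0,0,0],"fingers":1},{"delta_pos":[0,0,0],"dr":[0,0,0],"fingers":1},{"delta_pos":[0,0,0],"dr":[0,0,0],"fingers":1}])

```text
time: 3.42
tool_pos: [0.4662, 0.1049, 0.0356]
tool_rot: [3.141, 0.002, 3.141]
contact_force: [-0.3, 1.5, 6.7]
opening: 0.0276
grip_force: 19.8
```

Emit:
step_arm(increments=[{"delta_pos":[0,0,0],"dr":[0,0,0],"fingers":1},{"delta_pos":[0,0,0],"dr":[0,0,0],"fingers":1},{"delta_pos":[0,0,0],"dr":[0,0,0],"fingers":1},{"delta_pos":[0,0,0],"dr":[0,0,0],"fingers":1},{"delta_pos":[0,0,0],"dr":[0,0,0],"fingers":1}], newtons=7)

```text
time: 4.05
tool_pos: [0.4661, 0.1046, 0.0354]
tool_rot: [3.141, 0.002, 3.141]
contact_force: [0.5, -0.4, 6.4]
opening: 0.0304
grip_force: 7.0
```

```bash
python3 look.py w3
```

```text
4.1 [0.4661 0.1046 0.0354] tcp px [316. 259.] 48mm under [316. 271.]
[  0   0  79  27 519] [ 0.3454 -0.021   0.028 ]
[ 203    0  152   24 2134] [0.3449 0.088  0.028 ]
[  41  166  106   78 5303] [ 0.4373 -0.0162  0.028 ]
```

View pics/w3.png

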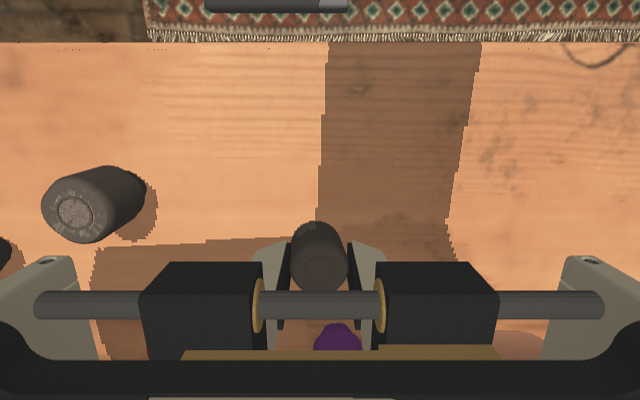

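The opening at 20 N is 27.6 mm, and it recovers to 30.4 mm at 7 N, so stopper 1 is springy. I'll leave it standing and go to stopper 2.

Emit:
step_arm(increments=[{"delta_pos":[0,0,0],"dr":[0,0,0],"fingers":-0.2},{"delta_pos":[0,0,0],"dr":[0,0,0],"fingers":-0.2},{"delta_pos":[0,0,0],"dr":[0,0,0],"fingers":-0.2},{"delta_pos":[0,0,-3],"dr":[0,0,0],"fingers":-0.2},{"delta_pos":[0,0,-7],"dr":[0,0,0],"fingers":-0.2}], newtons=20)

```text
time: 4.72
tool_pos: [0.4644, 0.1045, 0.1046]
tool_rot: [-3.141, -0.003, 3.141]
contact_force: [1.4, -0.6, -0.3]
opening: 0.0551
grip_force: 0.0
```

Emit:
step_arm(increments=[{"delta_pos":[1,-4,0],"dr":[0,0,0],"fingers":-0.2},{"delta_pos":[2.2,-8.5,0],"dr":[0,0,0],"fingers":-0.2},{"delta_pos":[2.9,-11.5,0],"dr":[0,0,0],"fingers":-0.2},{"delta_pos":[2.9,-11.9,0],"dr":[0,0,0],"fingers":-0.2},{"delta_pos":[2.9,-11.9,0],"dr":[0,0,0],"fingers":-0.2}])

```text
time: 5.35
tool_pos: [0.4365, -0.0142, 0.1047]
tool_rot: [3.141, 0.0, 3.14]
contact_force: [-0.1, 0.1, -0.8]
opening: 0.0546
grip_force: 0.0
```

```bash
python3 look.py w4; python3 - <<'E'
from h import *
a=cv2.imread("pics/w4.png"); W=dict(np.load("w4.npz"))
for x in (.430,.436,.442): print(x,proj(W,[x,-.0145,.048]).round(),proj(W,[x,-.0145,.0]).round())
E
```

```text
5.4 [ 0.4365 -0.0138  0.1046] tcp px [317. 259.] 48mm under [317. 221.]
[   0    0  106   85 2668] [ 0.3169 -0.1889  0.028 ]
[ 254    0  137   34 3765] [ 0.3022 -0.0101  0.028 ]
[493   0  54   7 334] [0.2947 0.1167 0.028 ]
[186  56  26  18 351] [ 0.3308 -0.0936  0.028 ]
[ 296  186   48   54 1998] [ 0.4374 -0.0118  0.028 ]
0.43 [316. 213.] [317. 194.]
0.436 [316. 221.] [317. 200.]
0.442 [316. 228.] [317. 207.]
```

Emit:
step_arm(increments=[{"delta_pos":[0.3,0.2,2],"dr":[0,0,0],"fingers":-0.2},{"delta_pos":[0.3,0.2,4.5],"dr":[0,0,0],"fingers":-0.2},{"delta_pos":[0.3,0.2,6.5],"dr":[0,0,0],"fingers":-0.2},{"delta_pos":[0.3,0.2,7],"dr":[0,0,0],"fingers":1},{"delta_pos":[0.3,0.2,7],"dr":[0,0,0],"fingers":1}])

```text
time: 6.02
tool_pos: [0.4335, -0.0118, 0.0348]
tool_rot: [3.141, -0.0, -3.141]
contact_force: [-0.2, -0.4, -0.5]
opening: 0.0395
grip_force: 0.0
```

Emit:
step_arm(increments=[{"delta_pos":[0,0,0],"dr":[0,0,0],"fingers":1},{"delta_pos":[0,0,0],"dr":[0,0,0],"fingers":1},{"delta_pos":[0,0,0],"dr":[0,0,0],"fingers":1},{"delta_pos":[0,0,0],"dr":[0,0,0],"fingers":1},{"delta_pos":[0,0,0],"dr":[0,0,0],"fingers":1}])

```text
time: 6.65
tool_pos: [0.4337, -0.0125, 0.0351]
tool_rot: [-3.142, 0.001, 3.141]
contact_force: [-1.1, 0.9, 5.0]
opening: 0.0342
grip_force: 20.0
```

Stopper 2 opens to 34.2 mm at 20 N, which is 1.3 mm of give, so it's hard. I'm carrying it to the measure.

Emit:
step_arm(increments=[{"delta_pos":[0,0,-3],"dr":[0,0,0],"fingers":1},{"delta_pos":[0,0,-8],"dr":[0,0,0],"fingers":1},{"delta_pos":[-3,4,-12],"dr":[0,0,0],"fingers":1},{"delta_pos":[-6,8,-14],"dr":[0,0,0],"fingers":1},{"delta_pos":[-9,12,-15],"dr":[0,0,0],"fingers":1}])

```text
time: 7.28
tool_pos: [0.5245, 0.1087, 0.1862]
tool_rot: [-3.141, 0.002, 3.141]
contact_force: [0.7, -0.3, 0.1]
opening: 0.0333
grip_force: 20.0
```

Emit:
step_arm(increments=[{"delta_pos":[-3,4,0],"dr":[0,0,0],"fingers":1},{"delta_pos":[-6,8,0],"dr":[0,0,0],"fingers":1},{"delta_pos":[-8.5,11.5,0],"dr":[0,0,0],"fingers":1},{"delta_pos":[-10,12.6,0],"dr":[0,0,0],"fingers":1},{"delta_pos":[-10,12.6,0],"dr":[0,0,0],"fingers":1}])

```text
time: 7.9
tool_pos: [0.6234, 0.234, 0.1833]
tool_rot: [-3.141, -0.002, -3.141]
contact_force: [-0.6, -0.7, -0.5]
opening: 0.034
grip_force: 20.0
```

```bash
python3 look.py w5 | head -1;  python3 - <<'E'
from h import *
P=viewer.camera_params("side"); print(onz(P,260.2,257.3,.036), robot.observe()["opening"])
W=dict(np.load("w5.npz")); print(proj(W,[.593,.234,.036]))
E
```

```text
7.95 [0.6229 0.2333 0.1836] tcp px [315. 258.] 48mm under [317. 191.]
[0.58866069 0.23930695 0.036     ] 0.03370926084348784
[317.33900203 157.54275929]
```

View pics/w5.png

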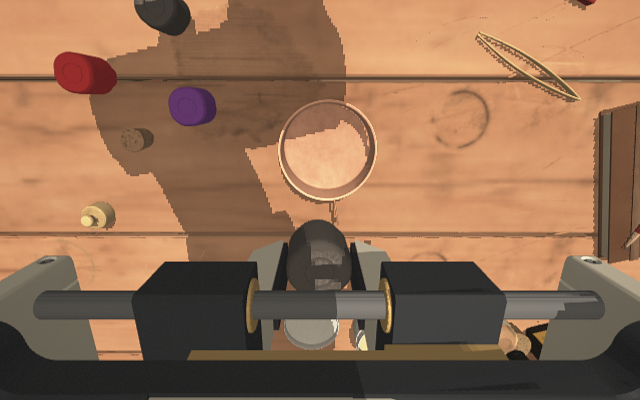

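The wrist view shows the measure's rim spanning (278–377, 99–200) with centre (327.5,149), so the measure is at about (0.585, 0.243), width 93 mm as specified. Its handle points to +x. I'm placing stopper 2 in the far half.

Emit:
step_arm(increments=[{"delta_pos":[0.8,0.5,3],"dr":[0,0,0],"fingers":1},{"delta_pos":[1.6,1,7],"dr":[0,0,0],"fingers":1},{"delta_pos":[1.6,1,11],"dr":[0,0,0],"fingers":1},{"delta_pos":[1.6,1,13.5],"dr":[0,0,0],"fingers":1},{"delta_pos":[1.6,1,14.3],"dr":[0,0,0],"fingers":1}])

```text
time: 8.57
tool_pos: [0.6059, 0.2423, 0.0402]
tool_rot: [-3.141, -0.004, 3.14]
contact_force: [0.7, -0.4, 0.1]
opening: 0.034
grip_force: 20.0
```

Emit:
step_arm(increments=[{"delta_pos":[0,0,0],"dr":[0,0,0],"fingers":0},{"delta_pos":[0,0,0],"dr":[0,0,0],"fingers":-0.1},{"delta_pos":[0,0,-1],"dr":[0,0,0],"fingers":-0.1},{"delta_pos":[0,0,-4],"dr":[0,0,0],"fingers":-0.2},{"delta_pos":[0,0,-8],"dr":[0,0,0],"fingers":-0.2}])

```text
time: 9.2
tool_pos: [0.6072, 0.2434, 0.1232]
tool_rot: [-3.142, -0.0, 3.141]
contact_force: [1.2, -0.4, -0.2]
opening: 0.0546
grip_force: 0.0
```

Emit:
step_arm(increments=[{"delta_pos":[1.5,-3.8,-1],"dr":[0,0,0],"fingers":-0.2},{"delta_pos":[3.5,-9,-1],"dr":[0,0,0],"fingers":-0.2},{"delta_pos":[5.5,-14.5,-1],"dr":[0,0,0],"fingers":-0.2},{"delta_pos":[7.5,-20,-1],"dr":[0,0,0],"fingers":-0.2},{"delta_pos":[9.5,-25.5,-1],"dr":[0,0,0],"fingers":-0.2}])

```text
time: 9.82
tool_pos: [0.5121, -0.0131, 0.1333]
tool_rot: [-3.141, 0.003, 3.141]
contact_force: [-0.0, 0.2, 0.9]
opening: 0.0547
grip_force: 0.0
```

Emit:
step_arm(increments=[{"delta_pos":[1.8,-5,0],"dr":[0,0,0],"fingers":-0.2},{"delta_pos":[3.4,-9,1],"dr":[0,0,0],"fingers":-0.2},{"delta_pos":[3.7,-9.7,2.5],"dr":[0,0,0],"fingers":-0.2},{"delta_pos":[3.7,-9.7,2.8],"dr":[0,0,0],"fingers":-0.2},{"delta_pos":[3.7,-9.7,2.8],"dr":[0,0,0],"fingers":-0.2}])

```text
time: 10.45
tool_pos: [0.4758, -0.1081, 0.1045]
tool_rot: [-3.141, 0.001, 3.141]
contact_force: [0.1, 0.0, 0.2]
opening: 0.0551
grip_force: 0.0
```

```bash
python3 look.py w6; python3 - <<'E'
from h import *
a=cv2.imread("pics/w6.png"); cv2.imwrite("pics/w6c.png",cv2.resize(a[150:290,220:420],None,fx=2.5,fy=2.5))
E
```

```text
10.5 [ 0.4759 -0.108   0.1046] tcp px [316. 259.] 48mm under [317. 221.]
[   0    0  189   37 3178] [ 0.3424 -0.2523  0.028 ]
[ 284    0  145   20 2352] [ 0.3376 -0.0824  0.028 ]
[ 552  177   88   53 3207] [0.469  0.1069 0.028 ]
[ 293  189   47   54 2007] [ 0.4792 -0.1085  0.028 ]
```

View pics/w6c.png

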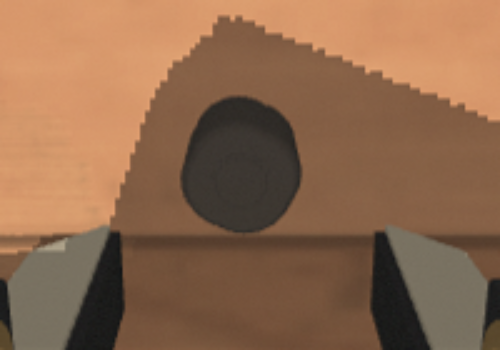

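Stopper 3's head is at crop (241,175), centred between the fingers. I'm descending to squeeze it.

Emit:
step_arm(increments=[{"delta_pos":[0.1,0,2],"dr":[0,0,0],"fingers":-0.2},{"delta_pos":[0.1,0,4.5],"dr":[0,0,0],"fingers":-0.2},{"delta_pos":[0.1,0,6.5],"dr":[0,0,0],"fingers":-0.2},{"delta_pos":[0.1,0,7],"dr":[0,0,0],"fingers":1},{"delta_pos":[0.1,0,7],"dr":[0,0,0],"fingers":1}])

```text
time: 11.12
tool_pos: [0.4747, -0.1081, 0.0342]
tool_rot: [-3.141, 0.001, -3.141]
contact_force: [1.3, 0.6, 0.4]
opening: 0.0395
grip_force: 0.0
```

Emit:
step_arm(increments=[{"delta_pos":[0,0,0],"dr":[0,0,0],"fingers":1},{"delta_pos":[0,0,0],"dr":[0,0,0],"fingers":1},{"delta_pos":[0,0,0],"dr":[0,0,0],"fingers":1},{"delta_pos":[0,0,0],"dr":[0,0,0],"fingers":1},{"delta_pos":[0,0,0],"dr":[0,0,0],"fingers":1}])

```text
time: 11.75
tool_pos: [0.4748, -0.1086, 0.0344]
tool_rot: [-3.141, 0.002, 3.141]
contact_force: [-0.3, 1.3, 5.7]
opening: 0.034
grip_force: 20.0
```

Stopper 3 opens to 34.0 mm, so it's hard too. I'm carrying it to the measure.

Emit:
step_arm(increments=[{"delta_pos":[0,0,-4],"dr":[0,0,0],"fingers":1},{"delta_pos":[0,0,-9],"dr":[0,0,0],"fingers":1},{"delta_pos":[-1.5,3.5,-13],"dr":[0,0,0],"fingers":1},{"delta_pos":[-4,8.5,-15],"dr":[0,0,0],"fingers":1},{"delta_pos":[-6,14,-15],"dr":[0,0,0],"fingers":1}])

```text
time: 12.38
tool_pos: [0.536, 0.0324, 0.1859]
tool_rot: [-3.141, 0.005, 3.14]
contact_force: [0.8, 0.1, -0.1]
opening: 0.0339
grip_force: 20.0
```

Emit:
step_arm(increments=[{"delta_pos":[-2,5,0],"dr":[0,0,0],"fingers":1},{"delta_pos":[-4,10.5,0],"dr":[0,0,0],"fingers":1},{"delta_pos":[-6.5,16,0],"dr":[0,0,0],"fingers":1},{"delta_pos":[-8.5,20.5,0],"dr":[0,0,0],"fingers":1},{"delta_pos":[-8.8,21.2,0],"dr":[0,0,0],"fingers":1}])

```text
time: 13.0
tool_pos: [0.6224, 0.2463, 0.1825]
tool_rot: [3.141, -0.001, -3.139]
contact_force: [0.1, -0.3, -1.0]
opening: 0.034
grip_force: 20.0
```

```bash
python3 look.py w7; python3 - <<'E'
from h import *
a=cv2.imread("pics/w7.png").astype(int); W=dict(np.load("w7.npz"))
m=((a.max(2)-a.min(2)<28)&(a.max(2)<125)).astype(np.uint8)
for v in range(120,230,5): r=np.where(m[v,260:400])[0]+260; print(v,(r.min(),r.max(),len(r)) if len(r) else None, end="; ")
for p in ([.585,.243,.036],[.606,.243,.05],[.606,.243,.018]): print(proj(W,p).round())
E
```

```text
13.05 [0.6223 0.2454 0.1826] tcp px [315. 259.] 48mm under [316. 191.]
[ 119    0   58   36 1605] [0.4722 0.0994 0.028 ]
[296 154  36  32 449] [0.6058 0.243  0.028 ]
120 None; 125 None; 130 None; 135 None; 140 None; 145 None; 150 None; 155 (np.int64(309), np.int64(319), 11); 160 (np.int64(302), np.int64(325), 24); 165 (np.int64(299), np.int64(329), 22); 170 (np.int64(297), np.int64(330), 19); 175 (np.int64(296), np.int64(331), 13); 180 (np.int64(296), np.int64(331), 15); 185 (np.int64(298), np.int64(328), 16); 190 (np.int64(304), np.int64(323), 20); 195 None; 200 None; 205 None; 210 None; 215 None; 220 None; 225 (np.int64(304), np.int64(328), 25); [314. 150.]
[314. 175.]
[314. 168.]
```

Stopper 2 stands upright in the measure at pixel (314,174), as planned. I'm placing stopper 3 in the near half.

Emit:
step_arm(increments=[{"delta_pos":[3,-0.2,0],"dr":[0,0,0],"fingers":1},{"delta_pos":[5.7,-0.2,3],"dr":[0,0,0],"fingers":1},{"delta_pos":[5.9,-0.2,8],"dr":[0,0,0],"fingers":1},{"delta_pos":[5.9,-0.2,12.5],"dr":[0,0,0],"fingers":1},{"delta_pos":[5.9,-0.2,14.2],"dr":[0,0,0],"fingers":1}])

```text
time: 13.68
tool_pos: [0.5616, 0.2396, 0.0394]
tool_rot: [-3.14, -0.005, 3.14]
contact_force: [-0.9, 0.4, -1.4]
opening: 0.0337
grip_force: 20.0
```

Emit:
step_arm(increments=[{"delta_pos":[0,0,0],"dr":[0,0,0],"fingers":0},{"delta_pos":[0,0,0],"dr":[0,0,0],"fingers":-0.1},{"delta_pos":[0,0,-1],"dr":[0,0,0],"fingers":-0.1},{"delta_pos":[0,0,-4],"dr":[0,0,0],"fingers":-0.2},{"delta_pos":[0,0,-8],"dr":[0,0,0],"fingers":-0.2}])

```text
time: 14.3
tool_pos: [0.5634, 0.2416, 0.1237]
tool_rot: [3.141, 0.0, 3.141]
contact_force: [0.8, 0.7, -0.4]
opening: 0.0553
grip_force: 0.0
```

Emit:
step_arm(increments=[{"delta_pos":[2,-3,0],"dr":[0,0,0],"fingers":-0.2},{"delta_pos":[5,-7.5,0],"dr":[0,0,0],"fingers":-0.2},{"delta_pos":[8,-11.5,1],"dr":[0,0,0],"fingers":-0.2},{"delta_pos":[9.9,-13.8,1.9],"dr":[0,0,0],"fingers":-0.2},{"delta_pos":[9.9,-13.8,1.9],"dr":[0,0,0],"fingers":-0.2}])

```text
time: 14.92
tool_pos: [0.4637, 0.1025, 0.104]
tool_rot: [3.142, 0.001, 3.139]
contact_force: [-0.0, 0.4, 0.3]
opening: 0.0555
grip_force: 0.0
```

Emit:
step_arm(increments=[{"delta_pos":[0,0,0],"dr":[0,0,0],"fingers":-0.2},{"delta_pos":[0,0,0],"dr":[0,0,0],"fingers":-0.2},{"delta_pos":[0,0,0],"dr":[0,0,0],"fingers":-0.2},{"delta_pos":[0,0,0],"dr":[0,0,0],"fingers":-0.2},{"delta_pos":[0,0,0],"dr":[0,0,0],"fingers":-0.2}])

```text
time: 15.55
tool_pos: [0.4644, 0.1037, 0.1026]
tool_rot: [3.142, -0.0, 3.141]
contact_force: [0.1, -0.9, -0.2]
opening: 0.0552
grip_force: 0.0
```

```bash
python3 look.py w8; python3 - <<'E'
from h import *
P=viewer.camera_params("side"); a=viewer.read_camera("side")[:,:,::-1].astype(int)
print([proj(P,p).round() for p in ([.606,.243,.05],[.564,.242,.05],[.606,.243,.026],[.564,.242,.026])])
m=((a.max(2)-a.min(2)<45)&(a.max(2)<110)).astype(np.uint8)[215:290,200:320]
n,l,st,c=cv2.connectedComponentsWithStats(m)
for i in range(1,n):
    if st[i,4]>40: print(st[i]+[200,215,0,0,0],c[i]+[200,215])
E
```

```text
15.6 [0.4644 0.1037 0.1026] tcp px [316. 259.] 48mm under [317. 222.]
[ 212    0  140   31 2701] [0.3296 0.0816 0.028 ]
[  0   8  43  29 375] [ 0.3335 -0.0871  0.028 ]
[146  45  27  15 322] [ 0.3513 -0.0005  0.028 ]
[ 291  191   49   55 2041] [0.4691 0.1026 0.028 ]
[array([253., 253.]), array([268., 257.]), array([254., 259.]), array([269., 263.])]
```

Emit:
step_arm(increments=[{"delta_pos":[0,-0.1,2],"dr":[0,0,0],"fingers":-0.2},{"delta_pos":[0,-0.1,4.5],"dr":[0,0,0],"fingers":-0.2},{"delta_pos":[0,-0.1,6.5],"dr":[0,0,0],"fingers":-0.2},{"delta_pos":[0,-0.1,6.9],"dr":[0,0,0],"fingers":-0.2},{"delta_pos":[0,-0.1,6.9],"dr":[0,0,0],"fingers":1}], newtons=25)

```text
time: 16.27
tool_pos: [0.4646, 0.1026, 0.0339]
tool_rot: [3.142, 0.0, 3.141]
contact_force: [1.1, -0.3, 0.5]
opening: 0.0491
grip_force: 0.0
```

Emit:
step_arm(increments=[{"delta_pos":[0,0,0],"dr":[0,0,0],"fingers":1},{"delta_pos":[0,0,0],"dr":[0,0,0],"fingers":1},{"delta_pos":[0,0,0],"dr":[0,0,0],"fingers":1},{"delta_pos":[0,0,0],"dr":[0,0,0],"fingers":1},{"delta_pos":[0,0,0],"dr":[0,0,0],"fingers":1}])

```text
time: 16.9
tool_pos: [0.4651, 0.1027, 0.0346]
tool_rot: [3.141, 0.002, 3.141]
contact_force: [-0.8, -0.6, 5.5]
opening: 0.0269
grip_force: 25.0
```

Emit:
step_arm(increments=[{"delta_pos":[0,0,-3],"dr":[0,0,0],"fingers":1},{"delta_pos":[0,0,-7],"dr":[0,0,0],"fingers":1},{"delta_pos":[0,0,-12],"dr":[0,0,0],"fingers":1},{"delta_pos":[0,0,-17],"dr":[0,0,0],"fingers":1},{"delta_pos":[0,0,-20],"dr":[0,0,0],"fingers":1}])

```text
time: 17.52
tool_pos: [0.4648, 0.1026, 0.2364]
tool_rot: [3.141, 0.003, 3.141]
contact_force: [0.5, 0.7, -0.7]
opening: 0.027
grip_force: 24.9
```

Emit:
step_arm(increments=[{"delta_pos":[-2,-3.8,0],"dr":[0,0,0],"fingers":1},{"delta_pos":[-4.5,-8.5,0],"dr":[0,0,0],"fingers":1},{"delta_pos":[-7,-13,0],"dr":[0,0,0],"fingers":1},{"delta_pos":[-9.5,-17.5,0],"dr":[0,0,0],"fingers":1},{"delta_pos":[-12,-22,0],"dr":[0,0,0],"fingers":1}])

```text
time: 18.15
tool_pos: [0.5846, -0.119, 0.2336]
tool_rot: [3.141, -0.0, 3.141]
contact_force: [1.7, 0.9, -0.4]
opening: 0.0268
grip_force: 24.9
```

Emit:
step_arm(increments=[{"delta_pos":[-2.2,-4,0],"dr":[0,0,0],"fingers":1},{"delta_pos":[-4.5,-8,0],"dr":[0,0,0],"fingers":1},{"delta_pos":[-7,-12.5,0],"dr":[0,0,0],"fingers":1},{"delta_pos":[-8.8,-15.2,0],"dr":[0,0,0],"fingers":1},{"delta_pos":[-9,-15.6,0],"dr":[0,0,0],"fingers":1}])

```text
time: 18.77
tool_pos: [0.6741, -0.2755, 0.2319]
tool_rot: [3.141, -0.002, 3.139]
contact_force: [-0.1, 0.7, -0.8]
opening: 0.0274
grip_force: 24.9
```

Emit:
step_arm(increments=[{"delta_pos":[0,0,0],"dr":[0,0,0],"fingers":1},{"delta_pos":[0,0,0],"dr":[0,0,0],"fingers":1},{"delta_pos":[0,0,0],"dr":[0,0,0],"fingers":1},{"delta_pos":[0,0,0],"dr":[0,0,0],"fingers":1},{"delta_pos":[0,0,0],"dr":[0,0,0],"fingers":1}])

```text
time: 19.4
tool_pos: [0.6741, -0.2733, 0.2339]
tool_rot: [-3.142, 0.0, 3.141]
contact_force: [0.7, 0.4, -1.2]
opening: 0.0272
grip_force: 24.9
```

```bash
python3 look.py w9|head -1; python3 - <<'E'
from h import *
a=cv2.imread("pics/w9.png"); s=viewer.read_camera("side")[:,:,::-1]; W=dict(np.load("w9.npz"))
print(proj(W,[.62,-.272,.106]), robot.observe()["opening"])
A=cv2.resize(a[80:290,180:440],None,fx=3,fy=2.85,interpolation=cv2.INTER_CUBIC)[:600,:780].copy()
B=cv2.resize(s[230:290,220:300],None,fx=2.5,fy=2.5,interpolation=cv2.INTER_CUBIC); A[:B.shape[0],:B.shape[1]]=B
cv2.imwrite("pics/w9c.png",A); print(A.shape)
E
```

```text
19.45 [ 0.6741 -0.2734  0.2338] tcp px [316. 259.] 48mm under [317. 179.]
[318.62285058 134.2902915 ] 0.026957575452309365
(598, 780, 3)
```

View pics/w9c.png

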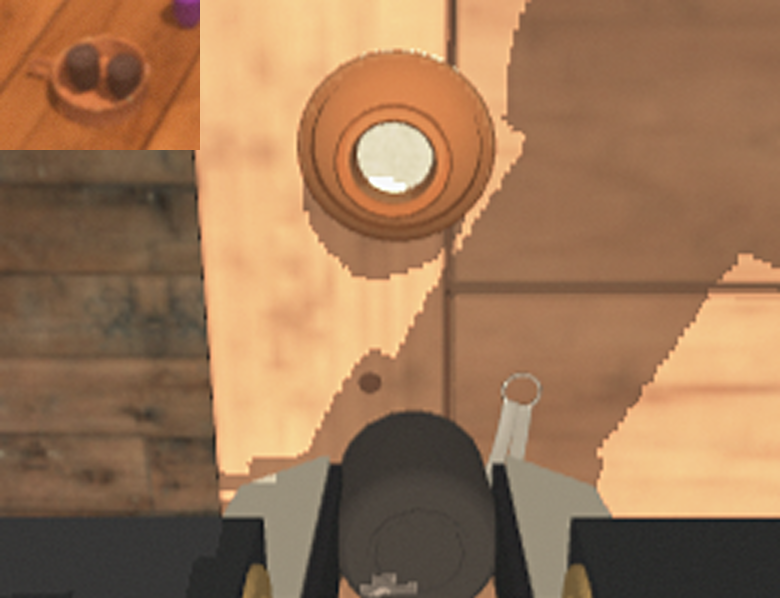

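The inset shows both hard stoppers lying in the measure. In the main crop, the lip ring spans (334–452, 103–217) with centre (393,160), which is image (311,136). The held stopper's head ring is at crop (418,540).

```bash
python3 - <<'E'
from h import *
W=dict(np.load("w9.npz")); t=robot.observe()["tool_pos"]; print(t)
for v in (158,160,162): print("mouth",onz(W,180+393/3,80+v/2.85,.106).round(4))
L=onz(W,180+334/3,80+160/2.85,.106);R=onz(W,180+452/3,80+160/2.85,.106);print("lip width",np.linalg.norm(L-R))
# ellipse fit of the lip edge (dark ring): refine
h=onz(W,180+418/3,80+540/2.85,t[2]+.0134); print("head ring",h.round(4),"rel tcp",(h-t).round(4))
a=cv2.cvtColor(cv2.imread("pics/w9.png"),cv2.COLOR_BGR2HSV)
m=((a[:,:,1]<60)&(a[:,:,2]>150)).astype(np.uint8)[110:160,285:340]
n,l,st,c=cv2.connectedComponentsWithStats(m); i=1+st[1:,4].argmax(); print("bright",st[i]+[285,110,0,0,0],c[i]+[285,110])
E
```

```text
[ 0.67411727 -0.27346932  0.23381407]
mouth [ 0.621  -0.2787  0.106 ]
mouth [ 0.6216 -0.2787  0.106 ]
mouth [ 0.6222 -0.2787  0.106 ]
lip width 0.03464182580984606
head ring [ 0.6731 -0.2716  0.2472] rel tcp [-0.001   0.0018  0.0134]
bright [299 123  25  25 460] [310.99347826 134.48913043]
```

Emit:
step_arm(increments=[{"delta_pos":[2,-0.3,0],"dr":[0,0,0],"fingers":1},{"delta_pos":[4.5,-0.7,1.5],"dr":[0,0,0],"fingers":1},{"delta_pos":[5.15,-0.7,4.5],"dr":[0,0,0],"fingers":1},{"delta_pos":[5.15,-0.7,7.5],"dr":[0,0,0],"fingers":1},{"delta_pos":[5.15,-0.7,8.5],"dr":[0,0,0],"fingers":1}])

```text
time: 20.12
tool_pos: [0.6217, -0.2801, 0.1467]
tool_rot: [3.14, -0.003, 3.141]
contact_force: [0.4, 0.0, -0.9]
opening: 0.0271
grip_force: 24.9
```

Emit:
step_arm(increments=[{"delta_pos":[0,0,0],"dr":[0,0,0],"fingers":1},{"delta_pos":[0,0,0],"dr":[0,0,0],"fingers":1},{"delta_pos":[0,0,0],"dr":[0,0,0],"fingers":1},{"delta_pos":[0,0,0],"dr":[0,0,0],"fingers":1},{"delta_pos":[0,0,0],"dr":[0,0,0],"fingers":1}])

```text
time: 20.75
tool_pos: [0.6227, -0.2806, 0.149]
tool_rot: [-3.141, 0.0, 3.141]
contact_force: [-0.5, -0.5, -0.1]
opening: 0.0272
grip_force: 24.9
```

```bash
python3 look.py w10|head -1; python3 - <<'E'
from h import *
a=cv2.imread("pics/w10.png"); W=dict(np.load("w10.npz")); t=robot.observe()["tool_pos"]
hsv=cv2.cvtColor(a,cv2.COLOR_BGR2HSV)
ai=a.astype(int)
for v in range(120,292,6):
    row=ai[v,230:410]; g=np.abs(np.diff(row.sum(1))); e=[(int(i)+230,int(row.sum(1)[min(i+2,179)]-row.sum(1)[max(i-1,0)])) for i in np.where(g>60)[0]]
    print(v,e)
for y in (-.2981,-.2806,-.2631): print(proj(W,[t[0]-.005,y,.106]).round(1))
for n in ("side","scene"):
    im=viewer.read_camera(n)[:,:,::-1]; cv2.imwrite(f"pics/{n}10.png",im); P=viewer.camera_params(n); print(n,[proj(P,[t[0],t[1],z]).round(1).tolist() for z in (.148,.112,.106,.05)])
E
```

```text
20.8 [ 0.6227 -0.2806  0.1489] tcp px [316. 259.] 48mm under [317. 202.]
120 [(230, 340), (231, 365), (337, -310), (338, -330), (341, 180), (342, 248), (362, -218)]
126 [(230, 277), (231, 315), (298, -188), (309, 206), (337, -314), (338, -320), (341, 184), (360, -201)]
132 [(230, 196), (231, 258), (232, 376), (337, -327), (338, -321), (341, 185), (343, 139), (357, -208)]
138 [(231, 265), (232, 316), (337, -332), (338, -320), (341, 202), (343, 113), (357, -199)]
144 [(231, 215), (232, 264), (233, 407), (337, -338), (338, -306), (341, 218), (355, -209)]
150 [(232, 286), (233, 341), (337, -337), (338, -309), (341, 254), (342, 309), (355, -208)]
156 [(232, 221), (233, 297), (234, 413), (303, -61), (305, -165), (306, -221), (310, 170), (311, 155), (313, 199), (322, -81), (324, -182), (325, -164), (327, -22), (330, 194), (331, 269), (332, 201), (336, -215), (337, -326), (338, -282), (341, 259), (342, 292), (354, -209)]
162 [(233, 336), (234, 393), (294, -196), (295, -355), (296, -164), (297, 178), (298, 394), (299, 270), (311, 19), (319, -57), (321, 185), (339, -376), (340, -241), (341, 91
[... 2421 characters left out ...]
267, 315), (268, 335), (281, -285), (282, -322), (292, 90), (344, -115), (354, 314), (355, 324), (368, -316), (369, -328)]
282 [(261, 297), (262, 329), (265, -140), (269, 161), (280, -284), (281, -303), (292, 133), (293, 81), (294, 26), (344, -109), (355, 301), (356, 324), (367, -162), (375, -198)]
288 [(260, 435), (263, -251), (264, -232), (269, 159), (270, 164), (279, -314), (280, -306), (292, 297), (298, -211), (338, 110), (339, 176), (344, -259), (345, -264), (356, 281), (357, 323), (366, -159), (376, -244)]
[290.6 221.7]
[316.6 221.7]
[342.6 221.6]
side [[322.7, 116.8], [322.5, 126.4], [322.5, 128.0], [322.2, 142.2]]
scene [[373.4, 121.6], [372.5, 133.5], [372.3, 135.4], [370.9, 153.2]]
```

```bash
python3 - <<'E'
from h import *
W=dict(np.load("w10.npz")); f=W["K"][0,0]; print(W["K"].round(1).tolist())
o,d=ray(W,318.5,204); 
for z in (.06,.07,.08): print(z,onz(W,318.5,204,z).round(4), "rad px",f*.034/(W["T"][:3,:3].T@(onz(W,318.5,204,z)-o))[2])
W9=dict(np.load("w9.npz"))
# same body-circle in w9: crop circle u 298..496, v 48..241
u,v=180+397/3,80+144.5/2.85
for z in (.06,.07,.08): print("w9",z,onz(W9,u,v,z).round(4))
for v in (222,224,226): print("lip",onz(W,318.5,v,.106).round(4))
# bottom point of held stopper head/fingers: tip edges
t=robot.observe()["tool_pos"]; print(t, proj(W,t), proj(W,t+[0,0,.0134]))
E
```

```text
[[319.1, 0.0, 318.6], [0.0, 319.1, 201.9], [0.0, 0.0, 1.0]]
0.06 [ 0.6203 -0.2794  0.06  ] rad px 41.83893553150328
0.07 [ 0.617  -0.2794  0.07  ] rad px 43.609608270504644
0.08 [ 0.6137 -0.2794  0.08  ] rad px 45.53677803384064
w9 0.06 [ 0.6212 -0.2784  0.06  ]
w9 0.07 [ 0.6202 -0.2782  0.07  ]
w9 0.08 [ 0.6193 -0.278   0.08  ]
lip [ 0.6179 -0.2793  0.106 ]
lip [ 0.6194 -0.2793  0.106 ]
lip [ 0.6208 -0.2793  0.106 ]
[ 0.62263045 -0.28053435  0.14876099] [316.29263503 258.52048715] [316.10158246 271.0148806 ]
```

Emit:
step_arm(increments=[{"delta_pos":[0.1,0,0.3],"dr":[0,0,0],"fingers":1},{"delta_pos":[0.1,0,0.6],"dr":[0,0,0],"fingers":1},{"delta_pos":[0.1,0,0.9],"dr":[0,0,0],"fingers":1},{"delta_pos":[0.1,0,1.1],"dr":[0,0,0],"fingers":1},{"delta_pos":[0.1,0,1.2],"dr":[0,0,0],"fingers":1}])

```text
time: 21.52
tool_pos: [0.6216, -0.2805, 0.1365]
tool_rot: [3.141, -0.0, 3.141]
contact_force: [-1.1, 0.4, -1.4]
opening: 0.0268
grip_force: 24.9
```

Emit:
step_arm(increments=[{"delta_pos":[0,0,0.1],"dr":[0,0,0],"fingers":1},{"delta_pos":[0,0,0.25],"dr":[0,0,0],"fingers":1},{"delta_pos":[0,0,0.4],"dr":[0,0,0],"fingers":1},{"delta_pos":[0,0,0.5],"dr":[0,0,0],"fingers":1},{"delta_pos":[0,0,0.6],"dr":[0,0,0],"fingers":1}])

```text
time: 22.15
tool_pos: [0.6217, -0.2803, 0.1309]
tool_rot: [3.141, 0.0, 3.141]
contact_force: [-1.3, 1.8, 2.6]
opening: 0.0267
grip_force: 24.9
```

Emit:
step_arm(increments=[{"delta_pos":[0,0,0.1],"dr":[0,0,0],"fingers":1},{"delta_pos":[0,0,0.2],"dr":[0,0,0],"fingers":1},{"delta_pos":[0,0,0.3],"dr":[0,0,0],"fingers":1},{"delta_pos":[0,0,0.4],"dr":[0,0,0],"fingers":1},{"delta_pos":[0,0,0.5],"dr":[0,0,0],"fingers":1}])

```text
time: 22.78
tool_pos: [0.6216, -0.2805, 0.1257]
tool_rot: [3.142, 0.0, 3.141]
contact_force: [-1.8, 2.6, 1.5]
opening: 0.0272
grip_force: 24.9
```

Emit:
step_arm(increments=[{"delta_pos":[0,0,0.05],"dr":[0,0,0],"fingers":1},{"delta_pos":[0,0,0.1],"dr":[0,0,0],"fingers":1},{"delta_pos":[0,0,0.15],"dr":[0,0,0],"fingers":1},{"delta_pos":[0,0,0.2],"dr":[0,0,0],"fingers":1},{"delta_pos":[0,0,0.2],"dr":[0,0,0],"fingers":1}])

```text
time: 23.4
tool_pos: [0.622, -0.2804, 0.1251]
tool_rot: [-3.141, 0.002, 3.141]
contact_force: [-2.6, 3.7, 8.3]
opening: 0.0271
grip_force: 24.9
```

Emit:
step_arm(increments=[{"delta_pos":[0,0,0.05],"dr":[0,0,0],"fingers":1},{"delta_pos":[0,0,0.1],"dr":[0,0,0],"fingers":1},{"delta_pos":[0,0,0.15],"dr":[0,0,0],"fingers":1},{"delta_pos":[0,0,0.15],"dr":[0,0,0],"fingers":1},{"delta_pos":[0,0,0.15],"dr":[0,0,0],"fingers":1}])

```text
time: 24.02
tool_pos: [0.6223, -0.2805, 0.1249]
tool_rot: [-3.141, 0.003, 3.141]
contact_force: [-2.9, 5.7, 14.6]
opening: 0.027
grip_force: 24.9
```

It's firmly stopped at tip z = 0.1249 (home expected at about 0.1246). I'm releasing.

Emit:
step_arm(increments=[{"delta_pos":[0,0,0],"dr":[0,0,0],"fingers":0},{"delta_pos":[0,0,-0.1],"dr":[0,0,0],"fingers":-0.2},{"delta_pos":[0,0,-0.3],"dr":[0,0,0],"fingers":-0.2},{"delta_pos":[0,0,-1.5],"dr":[0,0,0],"fingers":-0.2},{"delta_pos":[0,0,-4],"dr":[0,0,0],"fingers":-0.2}])

```text
time: 24.65
tool_pos: [0.6212, -0.2804, 0.162]
tool_rot: [3.141, -0.002, 3.141]
contact_force: [-0.5, -0.3, 0.3]
opening: 0.055
grip_force: 0.0
```

Emit:
step_arm(increments=[{"delta_pos":[0,0,-2],"dr":[0,0,0],"fingers":-0.2},{"delta_pos":[-2,0,-4],"dr":[0,0,0],"fingers":-0.2},{"delta_pos":[-4.5,0,-5],"dr":[0,0,0],"fingers":-0.2},{"delta_pos":[-5,0,-5],"dr":[0,0,0],"fingers":-0.2},{"delta_pos":[-5,0,-5],"dr":[0,0,0],"fingers":-0.2}])

```text
time: 25.28
tool_pos: [0.6712, -0.2805, 0.2115]
tool_rot: [3.141, -0.001, 3.141]
contact_force: [0.3, 0.1, 0.0]
opening: 0.0553
grip_force: 0.0
```

```bash
python3 look.py w11; python3 - <<'E'
from h import *
W=dict(np.load("w11.npz")); a=cv2.imread("pics/w11.png").astype(int)
m=((a.max(2)-a.min(2)<28)&(a.max(2)<125)).astype(np.uint8)[60:215,240:400]
m=cv2.morphologyEx(m,cv2.MORPH_CLOSE,np.ones((7,7)))
n,l,st,c=cv2.connectedComponentsWithStats(m); i=1+st[1:,4].argmax(); s=st[i]+[240,60,0,0,0]; print(s)
u,v=s[0]+s[2]/2,s[1]+s[3]-s[2]/2; p=onz(W,u,v,.138); print("head top",p)
zc=(W["T"][:3,:3].T@(p-W["T"][:3,3]))[2]; print("px expected width",319.1*.0355/zc, "mouth",proj(W,[.6205,-.2795,.138]))
for n in("side","scene"):
    im=viewer.read_camera(n)[:,:,::-1].astype(int); P=viewer.camera_params(n)
    m=((im.max(2)-im.min(2)<30)&(im.max(2)<90)).astype(np.uint8); u,v=proj(P,[.6205,-.2795,.12]).round().astype(int)
    print(n,u,v,"exp top",proj(P,[.6205,-.2795,.138]),"lip",proj(P,[.6205,-.2795,.106]))
    for r in range(v-16,v+18,2): print(r,im[r,u].tolist(),end=" ")
    print()
E
```

```text
25.325 [ 0.6709 -0.2805  0.2114] tcp px [316. 258.] 48mm under [317. 184.]
[299 127  37  27 337] [ 0.629  -0.2803  0.028 ]
[ 299  126   41   44 1243]
head top [ 0.62216911 -0.27846821  0.138     ]
px expected width 49.18151041809795 mouth [318.06782099 147.17797413]
side 323 125 exp top [323.15387123 119.80448074] lip [322.98687517 128.27711252]
109 [24, 40, 68] 111 [23, 38, 67] 113 [23, 41, 72] 115 [21, 41, 74] 117 [31, 46, 65] 119 [58, 69, 91] 121 [50, 60, 80] 123 [35, 44, 57] 125 [33, 37, 55] 127 [30, 34, 52] 129 [30, 46, 78] 131 [11, 45, 102] 133 [13, 40, 87] 135 [9, 42, 91] 137 [17, 62, 134] 139 [21, 85, 178] 141 [18, 80, 170] 
scene 373 131 exp top [373.4956423  125.24596025] lip [372.66013628 135.77213983]
115 [56, 72, 91] 117 [45, 63, 83] 119 [43, 60, 80] 121 [47, 65, 84] 123 [59, 74, 94] 125 [80, 92, 101] 127 [85, 97, 104] 129 [70, 79, 85] 131 [65, 72, 78] 133 [67, 74, 81] 135 [68, 74, 79] 137 [59, 71, 91] 139 [47, 83, 129] 141 [37, 71, 122] 143 [37, 67, 110] 145 [37, 69, 113] 147 [42, 82, 131]
```

The side and scene profiles fit a seated stopper. To be sure it didn't rise on release, I'll check the head height with a gentle touch of the shut fingers.

Emit:
step_arm(increments=[{"delta_pos":[1,0,0],"dr":[0,0,0],"fingers":1},{"delta_pos":[3,0,0],"dr":[0,0,0],"fingers":1},{"delta_pos":[5,0,2],"dr":[0,0,0],"fingers":1},{"delta_pos":[5,0,4.5],"dr":[0,0,0],"fingers":1},{"delta_pos":[5,0,6],"dr":[0,0,0],"fingers":1}])

```text
time: 26.05
tool_pos: [0.6206, -0.2805, 0.1511]
tool_rot: [3.141, -0.001, 3.14]
contact_force: [-0.2, -0.2, 0.8]
opening: 0.0095
grip_force: 0.0
```

Emit:
step_arm(increments=[{"delta_pos":[0,0,0.3],"dr":[0,0,0],"fingers":1},{"delta_pos":[0,0,0.6],"dr":[0,0,0],"fingers":1},{"delta_pos":[0,0,0.8],"dr":[0,0,0],"fingers":1},{"delta_pos":[0,0,1.0],"dr":[0,0,0],"fingers":1},{"delta_pos":[0,0,1.1],"dr":[0,0,0],"fingers":1}])

```text
time: 26.68
tool_pos: [0.6217, -0.2805, 0.1413]
tool_rot: [-3.142, 0.0, 3.141]
contact_force: [0.3, -1.2, 0.4]
opening: 0.0001
grip_force: 0.0
```

Emit:
step_arm(increments=[{"delta_pos":[0,0,0.1],"dr":[0,0,0],"fingers":1},{"delta_pos":[0,0,0.2],"dr":[0,0,0],"fingers":1},{"delta_pos":[0,0,0.3],"dr":[0,0,0],"fingers":1},{"delta_pos":[0,0,0.35],"dr":[0,0,0],"fingers":1},{"delta_pos":[0,0,0.4],"dr":[0,0,0],"fingers":1}])

```text
time: 27.3
tool_pos: [0.6218, -0.2808, 0.1387]
tool_rot: [-3.141, 0.001, 3.141]
contact_force: [-2.2, 1.0, 8.6]
opening: 0.0003
grip_force: 4.2
```

The head top is at about 0.138 under 9 N, so the stopper is home. I'm lifting clear and handing in.

Emit:
step_arm(increments=[{"delta_pos":[0,0,-0.5],"dr":[0,0,0],"fingers":1},{"delta_pos":[0,0,-3],"dr":[0,0,0],"fingers":1},{"delta_pos":[0,0,-6],"dr":[0,0,0],"fingers":1},{"delta_pos":[0,0,-9],"dr":[0,0,0],"fingers":1},{"delta_pos":[0,0,-10],"dr":[0,0,0],"fingers":1}])

```text
time: 27.92
tool_pos: [0.6223, -0.2809, 0.2393]
tool_rot: [-3.14, 0.003, 3.141]
contact_force: [-0.4, 0.1, 0.3]
opening: 0.0002
grip_force: 0.0
```

```bash
python3 -c "
from cell import robot
s=robot.observe(); print(s['tool_pos'],s['contact_force']); print(robot.hand_in())"
```

```text
[ 0.62228767 -0.28089194  0.2393215 ] [-0.4099051   0.11137672  0.3033103 ]
the job is handed in; nothing more can be done
None
```

The two hard stoppers are in the copper measure and the springy one is pressed home in the bottle's mouth; I handed the job in at about 28 s, and no verdict came back.

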